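# Lid the olive tubs

### The job

Put the lid that fits on each of the four open topping tubs: large round, small round, square and oblong. Each lid must lie flat and fully seated on its own tub's rim, turned to match where the tub has corners; leave the tubs standing where they are and do not knock over the pepper mill or the shaker.

Things in the scene. Friction and masses are not known exactly. Their poses are not given: they have to be found in the camera images.
- tub_large_round: White stoneware tub, large round, open at the top, 105 mm in diameter outside, 60 mm high, walls 5 mm thick, olives inside up to 39 mm above the table. Loose, about 0.8 kg, upright on the table. Origin: centre of its underside, z up.
- lid_large_round: Wooden lid for the large round tub: a disc 119 mm in diameter, 5 mm thick; below it a plug, 79 mm in diameter, 8 mm deep (8 mm play each side inside the tub's rim); on top, central, a round upright knob 26 mm in diameter, from 13 to 47 mm above the origin. 0.09 kg, lies knob up. Origin: centre of the plug's underside, z up. Seated, its origin is 52 mm above the tub's.
- tub_small_round: White stoneware tub, small round, open at the top, 70 mm in diameter outside, 60 mm high, walls 5 mm thick, olives inside up to 39 mm above the table. Loose, about 0.8 kg, upright on the table. Origin: centre of its underside, z up.
- lid_small_round: Wooden lid for the small round tub: a disc 84 mm in diameter, 5 mm thick; below it a plug, 44 mm in diameter, 8 mm deep (8 mm play each side inside the tub's rim); on top, central, a round upright knob 26 mm in diameter, from 13 to 47 mm above the origin. 0.09 kg, lies knob up. Origin: centre of the plug's underside, z up. Seated, its origin is 52 mm above the tub's.
- tub_square: White stoneware tub, square, open at the top, 80 x 80 mm outside, 60 mm high, walls 5 mm thick, olives inside up to 39 mm above the table. Loose, about 0.8 kg, upright on the table. Origin: centre of its underside, z up, x and y along its sides.
- lid_square: Wooden lid for the square tub: a 94 x 94 mm square, 5 mm thick; below it a plug, 54 x 54 mm, 8 mm deep (8 mm play each side inside the tub's rim); on top, central, an upright grip block 46 mm long (along the lid's x) and 18 mm wide (along its y), from 13 to 47 mm above the origin. 0.09 kg, lies knob up. Origin: centre of the plug's underside, z up; x, y along its sides. Seated, its origin is 52 mm above the tub's.
- tub_oblong: White stoneware tub, oblong, open at the top, 120 mm (its x) x 70 mm (its y) outside, 60 mm high, walls 5 mm thick, olives inside up to 39 mm above the table. Loose, about 0.8 kg, upright on the table. Origin: centre of its underside, z up, x and y along its sides.
- lid_oblong: Wooden lid for the oblong tub: an oblong 134 mm (its x) x 84 mm (its y), 5 mm thick; below it a plug, 94 x 44 mm, 8 mm deep (8 mm play each side inside the tub's rim); on top, central, an upright grip block 46 mm long (along the lid's x) and 18 mm wide (along its y), from 13 to 47 mm above the origin. 0.09 kg, lies knob up. Origin: centre of the plug's underside, z up; x, y along its sides. Seated, its origin is 52 mm above the tub's.
- mill: Dark wooden pepper mill, 50 mm in diameter, 100 mm tall, standing loose among the tubs and lids; not to be knocked over. Origin: centre of its underside, z up.
- shaker: Glass shaker with a steel cap, 55 mm in diameter, 82 mm tall, standing loose among the tubs and lids; not to be knocked over. Origin: centre of its underside, z up. (A steel pinch bowl, 72 mm across and 32 mm high, stands among them too.)
Mind the look-alikes: they are no part of the job. What is shaped like the lid_square but red is not meant.

How it is judged (in metres and radians):
At the end, for the whole second after the job is handed in: Each lid is on the tub of its own shape: centres within 13 mm, its origin 48 to 56 mm above the tub's, both level within 0.06 rad, oblong turned within 0.3 rad and square within 0.35 rad of a fit; each tub within 40 mm of its start; all at rest (below 0.02 m/s) (horizontal distance between lid_large_round and tub_large_round below 0.013 m and z of lid_large_round in the frame of tub_large_round between 0.048 and 0.056 m and angle between each of lid_large_round, tub_large_round, lid_small_round, tub_small_round, lid_square, tub_square, lid_oblong, tub_oblong's own z axis and vertical below 0.06 rad and distance of each of tub_large_round, tub_small_round, tub_square, tub_oblong from where it was at the start of the episode below 0.04 m and linear speed of each of lid_large_round, tub_large_round, lid_small_round, tub_small_round, lid_square, tub_square, lid_oblong, tub_oblong below 0.02 m/s and horizontal distance between lid_small_round and tub_small_round below 0.013 m and z of lid_small_round in the frame of tub_small_round between 0.048 and 0.056 m and horizontal distance between lid_square and tub_square below 0.013 m and z of lid_square in the frame of tub_square between 0.048 and 0.056 m and horizontal distance between lid_oblong and tub_oblong below 0.013 m and z of lid_oblong in the frame of tub_oblong between 0.048 and 0.056 m and angle between the x axis of lid_oblong and the x axis of tub_oblong, either way round below 0.3 rad and (angle between the x axis of lid_square and the x axis of tub_square, either way round below 0.35 rad or angle between the x axis of lid_square and the y axis of tub_square, either way round below 0.35 rad)); the robot touches nothing.
It fails at once if the pepper mill or the shaker is knocked over (angle between any of mill, shaker's own z axis and vertical above 0.6 rad).
It also fails if it takes over 120 s, if anything falls off the work surface, if the arm or the gripper's body presses on something with over 40 N, if the wrist force passes 120 N, or if a joint passes its speed limit or range.

### The arm

A 6-joint arm with a two-finger parallel gripper is mounted at the origin on the work surface. World frame = base frame: x ahead of the robot, y to its left, z up, the work surface at z = 0. Lengths are in mm, angles in degrees, forces in N, time in s.
With the tool pointing down it reaches from about 325 to 925 mm from the base axis. Payload 3.1 kg.
Tool frame: the origin (TCP) lies at the very end of the fingers, on their centre line; the grasp point (between the pads) lies grasp_offset behind it (grasp_offset is the distance from the TCP to the grasp point, in mm); z points along the fingers, y is the line along which they close (so a half turn about z gives the same grasp; the last joint's range is limited). The gripper opens to 85 mm and grips with 20 to 120 N. Pads are 22 mm wide; open, the fingers measure 114 mm over their backs; the gripper's body (76 mm by 85 mm) begins 54 mm behind the grasp point. The pads swing forward as they close: fully open they stand 13 mm farther back than shut.
Start: joints at [63.415, 12.427, 92.441, -0, 75.132, -6.429], TCP at [215.35, 586.74, 231.3] pointing down, gripper open.
Joint ranges: [-157.48, 157.48], [-44.54, 120.13], [17.64, 146.25], [-64.5, 244.5], [7.68, 150.69], [-147.95, 147.95]. Speed limits (degrees/s): [159.86, 159.86, 180, 180, 180, 180].

### API

Orientations are given as [roll, pitch, yaw] about the fixed x, y, z axes, in that order (R = Rz(yaw) Ry(pitch) Rx(roll)).
In Python, from station import * gives the robot as it stands. Calls block until the motion is done:
- goto(position, orientation): joint-space move of the TCP to a pose.
- move_l(position, attitude=None, speed=150): straight line of the TCP; attitude=None keeps the orientation; speed is the mean speed in mm/s.
- move_j(angles): joint-space move.
- grip(opening, squeeze=None): finger opening in mm; squeeze is the grip in N (None keeps the last); returns when the fingers have stopped.
- wait(seconds).
- solve_ik(position, orientation): joint angles nearest the present ones, or None.
- get_obs(): the state.
- get_image(name): name is "scene" or "top" or "wrist"; returns the picture (400x640x3 uint8, red, green, blue); there is no depth.
- get_calibration(name): a dict with "fx", "fy", "cx", "cy" (pixels), "R" (3x3) and "t" (3): a world point X has camera coordinates R X + t; the wrist camera has in their place "mount" (4x4, takes a point from camera to tool coordinates, whose origin is the TCP and whose axes are the flange's). Camera axes: x right, y down, z forward; pixel columns grow to the right and rows downward; lengths in mm; the calibration is good to about 2 mm. A picture is of the moment at which its call begins: read the wrist's pose just before it. get_calibration takes no time and is no camera call.
A pose or a line that the arm cannot do raises Unreachable and nothing moves.
- sign_off(): hands the job in; it is judged then, once.
Trained networks look in the newest picture that a camera, given by its name, has taken for a name from the list of things; names that differ only in an ending like _2 or _b are one class to them, and where a whole thing is asked for, a point or a joint stands for the part that bears it (a point fixed in the world has none). Each returns a list of dicts, best first, with "score" (0 to 1); they miss things now and then, are a little off and sometimes report something else, mostly with a low value. They report only what shows in the picture. A call takes as long as a camera call. They do not tell look-alikes from the thing itself.
- spot_in(name, camera): "extent" ([centre column, centre row, width, height] in pixels, round what is visible of it).
- regions_of(name, camera): "region" (400x640 bool, what is visible of it) and "extent" ([centre column, centre row, width, height] in pixels, round what is visible of it).
The state is a dict: "t": time; "joint_pos": joint angles; "qvel": joint speeds; "effort": joint torques, N m; "tcp_pos": TCP position; "ee_rot": TCP orientation; "wrist_force": force on the tool from outside, world axes, zero at the start; "moment": the same for the moment, N m; "grip_width": finger opening in mm; "grip_force": force on a finger pad.
Only numpy, scipy, OpenCV 4.12 (cv2) and the standard library are available. Lean on these libraries where they do the work, as an engineer would, in place of code of your own. Each camera call takes 0.05 s, during which the arm holds its last target. There are 200 camera calls.

## Working session

There is one attempt and no reset: what is moved stays moved. The work goes in short steps, each a Python script; the robot and the scene stay as the last script left them, time stands still between calls to the robot, and variables do not carry over. Pictures are saved under pics/ and viewed, at most 14 in all, crops included, and the job is handed in when it is done.

```bash
ls; mkdir -p pics
python3 - <<'E'
from station import *
import cv2
for n in ["scene","top"]:
    cv2.imwrite(f"pics/{n}0.png",get_image(n)[:,:,::-1])
    c=get_calibration(n);print(n,c)
print(get_calibration("wrist"))
o=get_obs();print(o)
try: print(grasp_offset)
except Exception as e: print(e)
E
```

```text
pics
scene {'fx': 402.9407376699553, 'fy': 402.9407376699553, 'cx': 318.6212973514732, 'cy': 195.67777175551768, 'R': array([[ 0.20491865,  0.97871275, -0.01138839],
       [ 0.75388318, -0.16524406, -0.63588879],
       [-0.62423433,  0.12171995, -0.77169667]]), 't': array([ -92.36430747, -385.45990875, 1392.56641662])}
top {'fx': 454.0525189119267, 'fy': 454.0525189119267, 'cx': 311.22174696865414, 'cy': 203.08244158433948, 'R': array([[ 0.01954788, -0.9997599 , -0.00990077],
       [-0.99706853, -0.01876066, -0.07417809],
       [ 0.07397453,  0.01132177, -0.99719586]]), 't': array([  -9.97075567,  558.17247763, 1045.7721761 ])}
{'fx': 332.1471785664234, 'fy': 332.1471785664234, 'cx': 319.48768706387233, 'cy': 199.39795137006442, 'mount': array([[-7.00161612e-04, -9.58488752e-01, -2.85129483e-01,
         7.15612995e+01],
       [ 9.99999704e-01, -5.79875040e-04, -5.06288230e-04,
        -1.86086372e-01],
       [ 3.19932103e-04, -2.85129753e-01,  9.58488874e-01,
        -1.42029372e+02],
       [ 0.00000000e+00,  0.00000000e+00,  0.00000000e+00,
         1.00000000e+00]])}
{'t': 0.1, 'joint_pos': array([ 6.34162882e+01,  1.24738762e+01,  9.25218026e+01, -6.74118286e-04,
        7.51314904e+01, -6.42987839e+00]), 'qvel': array([ 0.04828495, -0.16648115, -0.22548338, -0.01226167,  0.0868042 ,
        0.04152407]), 'effort': array([-1.68160099e-03, -3.98075652e+01, -3.04971135e+01, -2.66163352e-04,
        4.12171183e-03, -1.52871098e-05]), 'tcp_pos': array([214.99708345, 586.05942213, 230.06029428]), 'ee_rot': array([-1.79873558e+02, -1.35942340e-02,  1.59846325e+02]), 'wrist_force': array([-0.00292207,  0.85425345, -0.18511227]), 'moment': array([ 0.00422725, -0.01390471, -0.00632724]), 'grip_force': 0.0, 'grip_width': 85.59753537205667}
18.700000000000003
```

View pics/top0.png

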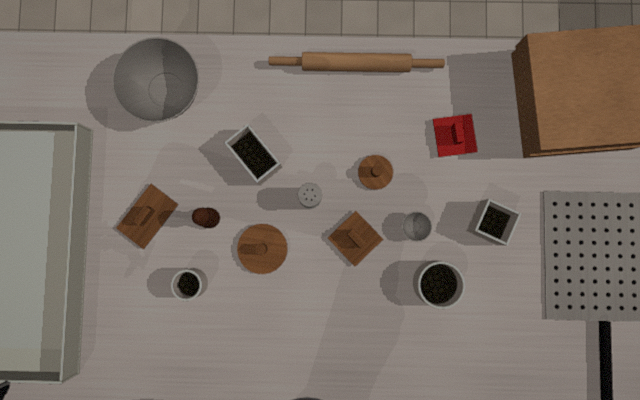

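View pics/scene0.png

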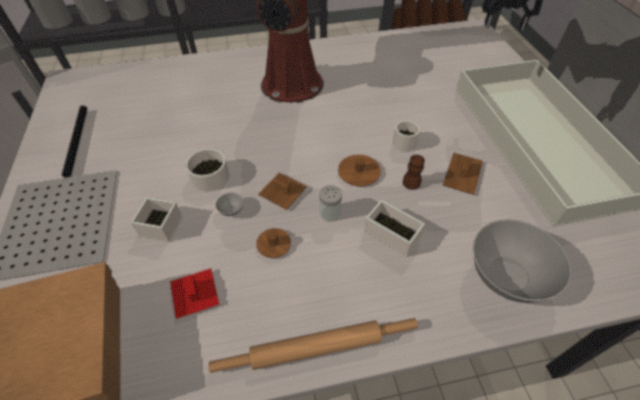

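The top view shows all the parts. Tubs: oblong (253,154), small round (187,284), large round (440,284), square (496,221). Lids: oblong (147,216), large round (262,249), square (355,238), small round (375,172). The red look-alike is at (455,135), the mill at (205,217) and the shaker at (309,195). I'll fit poses by matching silhouettes in both cameras.

```bash
cat > fit.py <<'E'
from station import *
import numpy as np, cv2
from scipy.optimize import minimize
def circ(r): a=np.linspace(0,2*np.pi,40,endpoint=False); return np.c_[r*np.cos(a),r*np.sin(a)]
def rect(a,b): return np.array([[1,1],[-1,1],[-1,-1],[1,-1]])*[a/2,b/2]
S={'large_round':(circ(52.5),circ(59.5),circ(39.5),circ(13)),'small_round':(circ(35),circ(42),circ(22),circ(13)),
 'square':(rect(80,80),rect(94,94),rect(54,54),rect(46,18)),'oblong':(rect(120,70),rect(134,84),rect(94,44),rect(46,18))}
def parts(name):
    k,s=name.split('_',1); t,d,p,g=S[s]
    return [(t,0,60)] if k=='tub' else [(p,0,8),(d,8,13),(g,13,47)]
def project(c,X):
    q=X@c['R'].T+c['t']; return np.c_[c['fx']*q[:,0]/q[:,2]+c['cx'],c['fy']*q[:,1]/q[:,2]+c['cy']]
def unproject(c,px,z):
    d=c['R'].T@np.array([(px[0]-c['cx'])/c['fx'],(px[1]-c['cy'])/c['fy'],1]); o=-c['R'].T@c['t']
    return (o+d*(z-o[2])/d[2])[:2]
def sil(name,p,c,dz=0):
    m=np.zeros((400,640),np.uint8); a=p[2]; R=np.array([[np.cos(a),-np.sin(a)],[np.sin(a),np.cos(a)]])
    for o,z0,z1 in parts(name):
        xy=o@R.T+p[:2]; X=np.r_[np.c_[xy,np.full(len(xy),z0+dz)],np.c_[xy,np.full(len(xy),z1+dz)]]
        h=cv2.convexHull(project(c,X).astype(np.float32))
        cv2.fillConvexPoly(m,np.round(h*16).astype(np.int32),255,cv2.LINE_AA,4)
    return m/255.
def fit(name,views,p0,dz=0):
    """views: list of (calibration, mask)"""
    blur=lambda m: cv2.GaussianBlur(np.asarray(m,float),(0,0),1)
    ms=[(c,blur(m)) for c,m in views]
    def cost(q): return sum(np.sum((blur(sil(name,[q[0],q[1],q[2]/50],c,dz))-m)**2)/m.sum() for c,m in ms)
    best=None
    for a in ([0] if 'round' in name else np.arange(0,180,22.5)):
        if 'square' in name and 'tub' in name and a>=90: continue
        s=np.array([p0[0],p0[1],np.radians(a)*50]); sim=np.vstack([s,s+[15,0,0],s+[0,15,0],s+[0,0,10]])
        r=minimize(cost,s,method='Nelder-Mead',options=dict(initial_simplex=sim,xatol=.2,fatol=1e-4,maxiter=150))
        if best is None or r.fun<best.fun: best=r
    return np.array([best.x[0],best.x[1],np.degrees(best.x[2]/50)%180]),best.fun
E
cat > m1.py <<'E'
from fit import *
import json
cal={n:get_calibration(n) for n in('top','scene')}; img={n:get_image(n) for n in cal}
out={}
for s in S:
  for k in('tub','lid'):
    name=k+'_'+s; v=[]; p0=None; h=60 if k=='tub' else 13
    for n in('top','scene'):
        rs=regions_of(name,n)
        info=[]
        for r in rs[:6]:
            m=r['region']; col=img[n][m].mean(0); red=col[0]>2.6*col[1]
            info.append((round(r['score'],2),[int(x) for x in r['extent']],int(m.sum()),bool(red)))
        print(name,n,info)
        rs=[r for r in rs if not (lambda c:c[0]>2.6*c[1])(img[n][r['region']].mean(0))]
        if n=='scene' and p0 is not None:
            u=project(cal[n],np.array([[*p0,h/2]]))[0]; rs=[r for r in rs if np.hypot(*(np.array(r['extent'][:2])-u))<25]
        if rs:
            if p0 is None: p0=unproject(cal[n],rs[0]['extent'][:2],h)
            v.append((n,(cal[n],rs[0]['region'])))
    if not v: continue
    p,f=fit(name,[x[1] for x in v],p0); out[name]=p.tolist()
    print('  ',[x[0] for x in v],p.round(1),round(f,3),*[(n,fit(name,[x],p[:2])[0].round(1)) for n,x in v])
for name in('mill','shaker'):
    for r in spot_in(name,'top')[:1]: print(name,r['extent'],unproject(cal['top'],r['extent'][:2],70))
json.dump(out,open('poses.json','w')); print(get_obs()['t'])
E
time python3 m1.py
```

```text
tub_large_round top [(0.77, [435, 284, 52, 50], 1932, False)]
tub_large_round scene [(0.62, [207, 169, 48, 41], 1427, False)]
   ['top', 'scene'] [ 377.4 -293.3   16.5] 0.064 ('top', array([ 377.9, -292.3,    4.9])) ('scene', array([ 376.1, -294.3,    8.8]))
lid_large_round top [(0.9, [262, 248, 51, 55], 2047, False), (0.53, [188, 286, 36, 30], 961, False)]
lid_large_round scene [(0.8, [357, 168, 44, 34], 1062, False)]
   ['top', 'scene'] [448.5 114.1   8.9] 0.043 ('top', array([449.4, 114.4,   7.9])) ('scene', array([447.9, 114.1,   8.8]))
tub_small_round top [(0.9, [188, 285, 34, 31], 952, False)]
tub_small_round scene [(0.56, [406, 135, 22, 30], 638, False)]
   ['top', 'scene'] [365.5 276.    2.5] 0.083 ('top', array([365.7, 276.3,   9.1])) ('scene', array([3.648e+02, 2.756e+02, 1.000e-01]))
lid_small_round top [(0.92, [374, 173, 38, 29], 943, False)]
lid_small_round scene [(0.95, [271, 244, 37, 35], 850, False)]
   ['top', 'scene'] [ 635.9 -150.3    5. ] 0.05 ('top', array([ 635.4, -149.4,   14.6])) ('scene', array([ 636. , -150.9,    7.2]))
tub_square top [(0.96, [492, 223, 52, 
[... 646 characters left out ...]
,   44.1]))
tub_oblong top [(0.78, [254, 154, 55, 57], 1638, False)]
tub_oblong scene [(0.85, [393, 230, 57, 53], 2018, False)]
   ['top', 'scene'] [667.6 137.5  41.4] 0.058 ('top', array([667. , 137. ,  41.4])) ('scene', array([667.5, 138. ,  40.5]))
lid_oblong top [(0.87, [146, 219, 58, 62], 2113, False), (0.41, [187, 285, 37, 30], 945, False)]
lid_oblong scene [(0.64, [462, 174, 37, 42], 1148, False)]
   ['top', 'scene'] [520.1 389.4 144. ] 0.025 ('top', array([520.4, 389.7, 144.2])) ('scene', array([520.4, 388.6, 144. ]))
mill [205.2, 219.4, 27.5, 18.1] [513.50704351 236.81663676]
shaker [311.1, 196.8, 28.0, 22.8] [568.71965378   0.72660293]
1.1
real	0m19.115s
user	0m17.003s
sys	0m0.111s
```

Run:
```python
from fit import *
import json
P=json.load(open('poses.json')); c=get_calibration('top'); im=get_image('top')[:,:,::-1].copy()
im=cv2.resize(im[100:325,90:540],None,fx=4,fy=4,interpolation=cv2.INTER_CUBIC)
for n,p in P.items():
    for o,z0,z1 in parts(n):
        a=np.radians(p[2]);R=np.array([[np.cos(a),-np.sin(a)],[np.sin(a),np.cos(a)]]);xy=o@R.T+p[:2]
        q=(project(c,np.c_[xy,np.full(len(xy),z1)])-[90,100]+.5)*4
        cv2.polylines(im,[np.round(q).astype(np.int32)],True,(0,255,0),1,cv2.LINE_AA)
cv2.imwrite('pics/ov.png',cv2.resize(im,(800,400),interpolation=cv2.INTER_AREA))
```

```text
(no output)
```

View pics/ov.png

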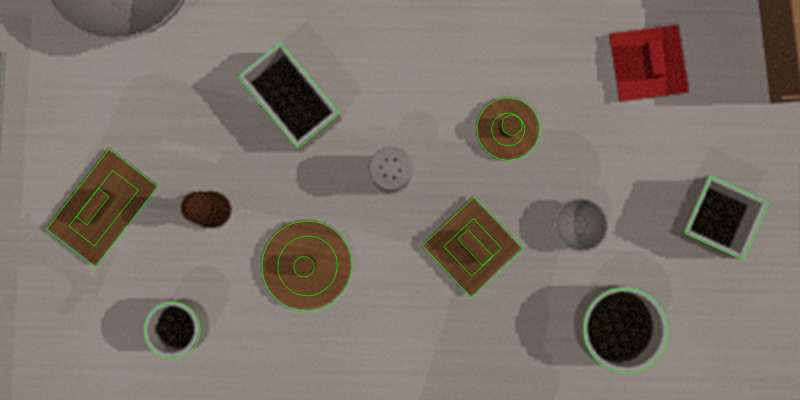

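The overlay matches every part, including the direction of the square lid's grip block. I'll do the oblong lid first and check it.

```bash
cat > pp.py <<'E'
from fit import *
import json,sys
P=json.load(open('poses.json')); H=200; ZG=17
def candidates(s):
    l,t=P['lid_'+s],P['tub_'+s]
    if 'round' in s: return [(y,y) for y in range(-180,180,15)]
    step=90 if s=='square' else 180
    d=(t[2]-l[2]+step/2)%step-step/2
    ys=[((l[2]+f+180)%360-180) for f in(0,180)]
    return [(y,y+dd) for y in ys for dd in((d,d+90,d-90) if s=='square' else (d,d+180,d-180))]
def plan(s):
    best=None
    for a,b in candidates(s):
        b=(b+180)%360-180
        js=[solve_ik([*P[k+s][:2],z],[180,0,y]) for k,y,z in(('lid_',a,ZG),('lid_',a,H),('tub_',b,ZG+52),('tub_',b,H))]
        if any(j is None for j in js): continue
        q0=get_obs()['joint_pos']
        c=abs(np.array(js[1])-q0).max()+abs(np.array(js[3])-js[1]).max()+.3*max(abs(j[5]) for j in js)
        if best is None or c<best[0]: best=(c,a,b)
    return best
def st(tag):
    o=get_obs(); print(tag,'t',round(o['t'],1),'tcp',o['tcp_pos'].round(1),'yaw',o['ee_rot'].round(1),'w',round(o['grip_width'],1),'F',round(o['grip_force'],1),o['wrist_force'].round(1))
def run(s):
    c,a,b=plan(s); print(s,a,b); l,t=P['lid_'+s],P['tub_'+s]
    goto([*l[:2],H],[180,0,a]); grip(70); move_l([*l[:2],60],speed=200); move_l([*l[:2],ZG],speed=60); st('down')
    grip(5,40); st('grip')
    move_l([*l[:2],ZG+30],speed=80); move_l([*l[:2],H],speed=200); st('lift')
    if get_obs()['grip_width']<14: print('MISSED'); return
    goto([*t[:2],H],[180,0,b]); move_l([*t[:2],ZG+52+25],speed=150); move_l([*t[:2],ZG+52+1.5],speed=40); wait(.2); st('place')
    grip(60); wait(.2); st('open'); move_l([*t[:2],H],speed=200); st('up')
for s in sys.argv[1:]: run(s)
E
python3 pp.py oblong
python3 - <<'E'
from station import *
import cv2
cv2.imwrite("pics/s1.png",get_image('scene')[:,:,::-1])
E
```

```text
oblong 144.02472171662077 41.401391040086196
down t 4.5 tcp [520.4 389.5  17.2] yaw [180.   0. 144.] w 69.8 F 0.0 [ 0.5 -0.2  0.3]
grip t 5.1 tcp [520.5 389.6  17.5] yaw [179.9   0.  144. ] w 17.4 F 39.6 [0.8 0.8 2.5]
lift t 6.5 tcp [519.  388.7 198.1] yaw [-1.798e+02 -1.000e-01  1.440e+02] w 17.3 F 39.2 [-1.2  0.5 -2.2]
place t 9.5 tcp [667.7 137.5  70.6] yaw [180.   -0.   41.4] w 17.6 F 39.2 [ 0.5 -0.3 -0. ]
open t 10.2 tcp [667.6 137.5  70.5] yaw [180.   -0.   41.4] w 60.3 F 0.0 [-0.2 -0.6  0.2]
up t 11.0 tcp [666.7 137.5 198.6] yaw [-1.799e+02  1.000e-01  4.140e+01] w 59.7 F 0.0 [0.4 0.3 0.6]
```

View pics/s1.png

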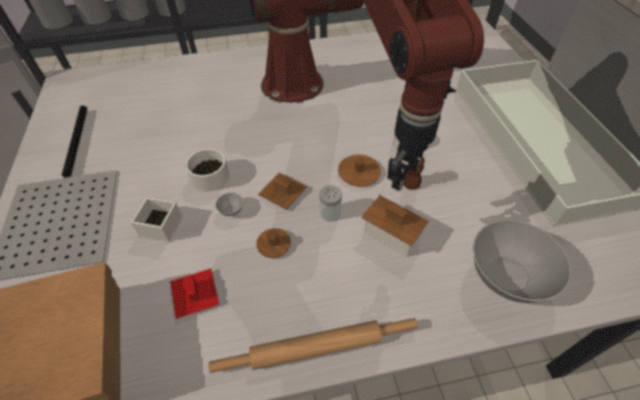

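The oblong lid sits flat on its tub at (395,220), and the mill and shaker are still standing. Next, the other three.

```bash
python3 pp.py small_round large_round square
python3 - <<'E'
from fit import *
import json
P=json.load(open('poses.json'))
move_j([63.415, 12.427, 92.441, 0, 75.132, -6.429]); wait(.5)
cal={n:get_calibration(n) for n in('top','scene')}
for n in cal: im=get_image(n); cv2.imwrite(f"pics/{n}2.png",im[:,:,::-1])
for s in S:
    name='lid_'+s; t=P['tub_'+s]; v=[]
    for n in cal:
        u=project(cal[n],np.array([[t[0],t[1],60+13]]))[0]
        rs=[r for r in regions_of(name,n) if np.hypot(*(np.array(r['extent'][:2])-u))<25]
        if rs: v.append((cal[n],rs[0]['region']))
    print(name,len(v),np.round(t,1),*( [fit(name,[x],t[:2],52)[0].round(1) for x in v]))
print(get_obs()['t'])
E
```

```text
small_round 45 45
down t 14.2 tcp [ 636.2 -150.4   17.1] yaw [180.  -0.  45.] w 69.8 F 0.0 [ 0.4 -0.4  0.6]
grip t 14.6 tcp [ 636.5 -150.5   17.6] yaw [179.9  -0.   45. ] w 24.7 F 39.4 [-0.3 -0.4  1.8]
lift t 16.1 tcp [ 634.7 -149.8  198. ] yaw [-1.798e+02  1.000e-01  4.500e+01] w 24.8 F 39.3 [-0.1  0.4 -1.5]
place t 19.7 tcp [365.6 276.   70.6] yaw [180.  -0.  45.] w 24.9 F 39.5 [-0.1 -0.  -1.5]
open t 20.3 tcp [365.5 276.   70.5] yaw [180.   0.  45.] w 59.8 F 0.0 [-0.2 -0.9  0.5]
up t 21.1 tcp [364.6 275.5 198.8] yaw [-1.8e+02  1.0e-01  4.5e+01] w 59.8 F 0.0 [-0.7 -0.  -0.9]
large_round 45 45
down t 23.9 tcp [448.7 114.1  17. ] yaw [180.  -0.  45.] w 70.4 F 0.0 [-1.1  0.5 -0.8]
grip t 24.4 tcp [449.1 114.2  17.5] yaw [180.  -0.  45.] w 24.9 F 39.3 [-0.3 -0.6  3.2]
lift t 25.8 tcp [447.2 114.  198.3] yaw [-1.799e+02  1.000e-01  4.500e+01] w 24.8 F 39.3 [ 1.2  0.2 -0.9]
place t 29.1 tcp [ 377.6 -293.4   70.6] yaw [180.  -0.  45.] w 25.0 F 39.3 [ 1.1 -0.4 -1.2]
open t 29.7 tcp [ 377.4 -293.2   70.5] yaw [-180.   -0.   45.] w 60.0 F 0.0 [-0.9 -0.3  0.4]
up t 30.5 tcp [ 376.8 -292.6  19
[... 288 characters left out ...]
1.2]
lift t 35.3 tcp [ 476.2 -104.1  198.3] yaw [-1.798e+02  1.000e-01  4.410e+01] w 17.5 F 39.3 [ 0.7  1.2 -0.8]
place t 38.4 tcp [ 520.6 -421.1   70.6] yaw [180.    0.   66.2] w 17.5 F 39.3 [ 0.1 -0.  -1.1]
open t 39.0 tcp [ 520.5 -421.    70.5] yaw [180.   -0.   66.2] w 59.8 F 0.0 [ 0.9  0.2 -0.1]
up t 39.8 tcp [ 519.8 -420.3  198.6] yaw [-179.9   -0.    66.2] w 60.0 F 0.0 [ 1.2 -0.  -0.3]
lid_large_round 2 [ 377.4 -293.3   16.5] [ 377.5 -292.5  173.3] [ 375.8 -293.     1.6]
lid_small_round 2 [365.5 276.    2.5] [365.7 277.5   3.1] [364.  276.    6.4]
lid_square 1 [ 520.5 -421.    66.1] [ 519.7 -420.1   66.7]
lid_oblong 2 [667.6 137.5  41.4] [665.2 136.   41.5] [665.2 136.8  40.9]
44.4917
```

View pics/scene2.png

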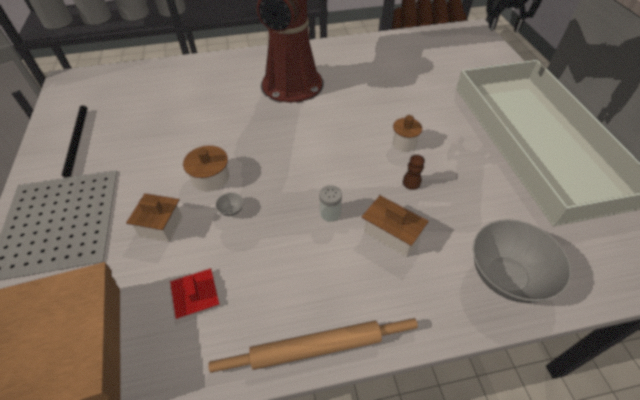

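View pics/top2.png

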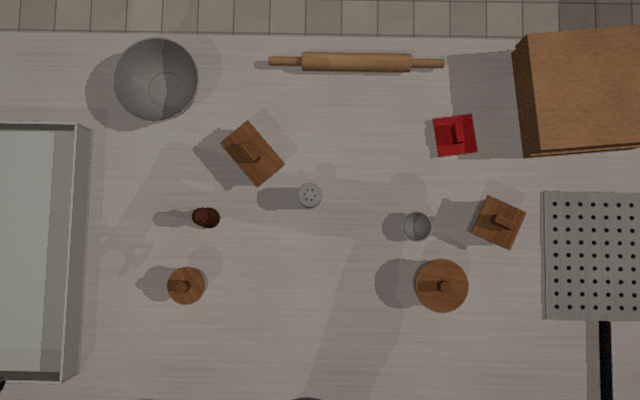

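Both views show the four lids flat on their own tubs, about 1–3 mm from the fitted centres. The mill and shaker are upright and the arm is clear.

```bash
python3 -c "
from station import *
print(sign_off())"
```

```text
the job is handed in; nothing more can be done
None
```

All four lids are seated on their matching tubs, the mill and shaker are still upright, and the job is handed in; `sign_off()` returned no verdict.

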